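# Drop the gate latch into the brass keeper

## Task

The little green sample gate on the fitting stand stands ajar between two keeper cups. Lift its latch bar by the red knob, swing the gate across to the brass keeper and let the bar drop fully home in that cup; not in the black one. Let go of it.

Things in the scene. Friction and masses are not known exactly. Their poses are not given: they have to be found in the camera images.
- latch_knob (a point): Centre of the red upright cylinder knob (22 mm across, 30 tall) on the free end of the steel latch bar (0.2 kg, falls by itself). The bar, 12 mm wide and tall, has its top 25 mm below this point; a round nib (13 mm) hangs straight below, its tip 64 mm below this point. Bar down: 227 mm above the bench. x axis: along the bar to the gate's hinge; z: along the knob.
- gate_hinge (a point): Point on the upright hinge axis of the green gate leaf (125 mm long, 90 tall), 196 mm above the bench; the post ends 18 mm higher. The gate swings easily, 0.62 rad either way from its middle, and stays where left. Bar down, the knob circles this axis at 180 mm. The bar's pivot is at this height, on the gate, 22 mm from the axis towards the knob.
- latch_bar (a joint): Angle of the latch bar, rad: 0 = down, level on the gate, as at the start and when home in a keeper; grows as the knob end is lifted, up to 0.7. The nib clears a keeper's rim from about 0.15 up (knob raised some 23 mm).
- keeper_brass: Brass cup on a pedestal, fixed to the stand. Origin: centre of its foot, 84 mm above the bench; z up. Cup 48 mm across, 38 inside; rim 100 mm, cup floor 76 mm above the origin. It stands 180 mm from the hinge axis, 0.5 rad from the gate's middle, left or right; a like black keeper stands opposite. Bar down, the nib reaches 21 mm below the rim: outside, the cup blocks it; inside, it hangs free.

How it is judged:
By the outcome, as a careful person would: the job done as asked, in the order asked, and still so for the second after the job is handed in, with the robot touching nothing.
It also fails if it takes over 42 s, if anything falls off the work surface, if the arm or the gripper's body presses on something with over 40 N, if the wrist force passes 120 N, or if a joint passes its speed limit or range.

## Robot

A 7-joint arm with a two-finger parallel gripper is mounted at the origin on a cart in front of the work surface, level with it; the furniture and walls round the work are solid. World frame = base frame: x ahead of the robot, y to its left, z up, the work surface at z = 0. Lengths are in m, angles in rad, forces in N, time in s.
With the tool pointing down it reaches from about 0.4 to 0.875 m from the base axis. Payload 19.3 kg.
Tool frame: the origin (TCP) lies midway between the tips of the shut fingers; the grasp point (between the pads) lies 19 mm behind it (bot.pinch_z is the distance from the TCP to the grasp point, in m); z points along the fingers, y is the line along which they close (so a half turn about z gives the same grasp; the last joint's range is limited). The gripper opens to 85 mm and grips with 20 to 120 N. Pads are 22 mm wide; open, the fingers measure 114 mm over their backs; the gripper's body (76 mm by 85 mm) begins 54 mm behind the grasp point. The pads swing forward as they close: fully open they stand 13 mm farther back than shut.
Start: joints at [1.137, 0.521, -0.036, 1.599, 0.021, 1.021, -0.113], TCP at [0.222, -0.584, 0.231] pointing down, gripper open.
Joint ranges: [-2.91, 2.91], [-0.3, 2.13], [-1.5, 1.42], [0.17, 2.43], [-1.26, 4.41], [0.16, 1.93], [-2.52, 2.52]. Speed limits (rad/s): [1.89, 1.89, 2.39, 2.39, 3.01, 3.01, 3.01].

## Interface

Orientations are given as [roll, pitch, yaw] about the fixed x, y, z axes, in that order (R = Rz(yaw) Ry(pitch) Rx(roll)).
In Python, from workcell import observe, viewer, bot gives the robot as it stands. The module is installed in compiled form; this text tells all that it offers.
- The arm moves only by the tool play_rows, never from a script. Its argument "motion" is a list of rows, each a list of 7 numbers: the shift along the tool's x, y, z in cm, then the turn, a rotation vector about the tool's x, y, z in rad, then the opening, from -1 (shut) to 1 (fully open), so that 0 is half open. A call has exactly 5 rows; each row is the pose to reach, as a shift and turn from the pose commanded when the call began, along the tool's axes at that moment; what a row does not reach only later rows make up. A row lasts 1/10 s, in which the tool goes at most 50 mm and 8.59 degrees, less where a joint would pass 70% of its speed; a pose out of reach is approached as far as the arm can. A call with a gripper value outside its range is refused whole. The fingers move at their own pace and stop on an object; "squeeze" is the grip in N (left out, the last holds). Time passes only in rows, so rows that repeat a pose let the fingers close, or fill a call up. It gives the time, the measured TCP pose, the force, the opening and the grip force at its end, in the units of the state.
- observe(): the state, without advancing time (a new reading comes with each control period).
- viewer.grab_frame(name): name is "scene" or "top" or "wrist"; returns (picture, depth): 420x560x3 uint8, red, green, blue; 420x560 float32, m along the optical axis (not along the pixel's ray), 0 where there is no reading.
- viewer.camera_info(name): a dict with "fx", "fy", "cx", "cy" (pixels), "k1" (the pictures are not rectified: a ray, as slopes to the right and down, at radius r is drawn at 1 + k1 r^2 times it, then the intrinsics apply), "R" (3x3) and "t" (3): a world point X has camera coordinates R X + t. Camera axes: x right, y down, z forward; pixel columns grow to the right and rows downward; lengths in m; the calibration is good to about 2 mm. A picture is of the moment at which its call begins: read the wrist's pose just before it. camera_info takes no time and is no camera call; for the wrist camera it gives the pose at the moment of the call.
- bot.job_done(): hands the job in; it is judged then, once.
The state is a dict: "clock": time; "qpos": joint angles; "qd": joint speeds; "joint_efforts": joint torques, N m; "position": TCP position; "tool_rot": TCP orientation; "force": force on the tool from outside, world axes, zero at the start; "moment": the same for the moment, N m; "grip_width": finger opening in m; "finger_force": force on a finger pad.
Only numpy, scipy, OpenCV 4.12 (cv2) and the standard library are available. Lean on these libraries where they do the work, as an engineer would, in place of code of your own. Each camera call takes 0.05 s, during which the arm holds its last target. There are 200 camera calls.

## Working session

There is one attempt and no reset: what is moved stays moved. The work goes in short steps, Python scripts to look and compute and a tool call to move; the robot and the scene stay as the last step left them, time stands still between calls to the robot, and variables do not carry over. Pictures are saved under pics/ and viewed, at most 10 in all, crops included, and the job is handed in when it is done.

Besides the shell and the picture viewer there is one more tool, called after ">>>" by a JSON object that holds its "name" and its "arguments". play_rows: Moves the arm, as the interface text tells. Its arguments: {"type":"object","properties":{"motion":{"type":"array"},"squeeze":{"type":"number"}},"required":["motion"]}

```bash
mkdir -p pics; cat > h.py <<'E'
import numpy as np, cv2
from workcell import observe, viewer, bot
def pts(name,depth,info):
    h,w=depth.shape
    v,u=np.mgrid[:h,:w].astype(np.float64)
    K=np.array([[info['fx'],0,info['cx']],[0,info['fy'],info['cy']],[0,0,1]])
    # x_d = x_u(1+k1 r^2)
    n=cv2.undistortPoints(np.stack([u.ravel(),v.ravel()],1)[:,None],K,np.array([info['k1'],0,0,0.]))[:,0]
    c=np.c_[n,np.ones(len(n))]*depth.reshape(-1,1)
    return ((c-np.array(info['t']))@np.array(info['R'])).reshape(h,w,3)
def grab(name):
    info=viewer.camera_info(name); p,d=viewer.grab_frame(name)
    return p,d,pts(name,d,info),info
E
python3 - <<'E'
from h import *
s=observe();print(s)
a=[]
for n in("scene","top"):
    p,d,X,i=grab(n);cv2.imwrite(f"pics/{n}0.png",p[...,::-1]);np.savez(f"{n}0.npz",p=p,d=d,X=X)
    print(n,-np.array(i['R']).T@i['t'],i['fx'])
    hsv=cv2.cvtColor(p,cv2.COLOR_RGB2HSV);H,S,V=cv2.split(hsv)
    for nm,m in(("red",((H<6)|(H>174))&(S>150)&(V>80)),("green",(H>40)&(H<85)&(S>90)),("brass",(H>15)&(H<32)&(S>90)),("black",V<45)):
        k,l,st,c=cv2.connectedComponentsWithStats(m.astype(np.uint8))
        for j in np.argsort(-st[1:,4])[:4]+1:
            if st[j,4]<15: continue
            q=X[(l==j)&(d>0)]
            if len(q): print(nm,st[j],c[j].round(),np.median(q,0).round(3),np.percentile(q,2,0).round(3),np.percentile(q,98,0).round(3))
print(bot.pinch_z)
E
```

```text
{'clock': 0.0, 'qpos': array([ 1.13679939,  0.52202357, -0.03632519,  1.60000871,  0.02119504,
        1.02108931, -0.11281393]), 'qd': array([-1.94961973e-04,  8.24224449e-04,  1.06372429e-04,  6.75813238e-04,
        1.05390949e-05, -3.13595910e-04, -1.45255680e-05]), 'joint_efforts': array([-1.86278237e-03, -9.27088666e+01,  1.97872773e+00, -3.69932520e+01,
        1.78262562e-02,  8.20602640e-03,  2.88895512e-05]), 'position': array([ 0.22223571, -0.583792  ,  0.23071955]), 'tool_rot': array([-3.14045122e+00,  7.84625668e-05,  3.63768584e-01]), 'force': array([-0.80615016,  0.60040481,  0.53082372]), 'moment': array([-0.02499765,  0.02625971,  0.0258837 ]), 'finger_force': 0.0, 'grip_width': 0.08526949356039605}
scene [ 0.19953206 -0.24892668  0.82305828] 525.1428928238221
red [188 179  14  22 244] [195. 189.] [0.513 0.244 0.238] [0.506 0.238 0.14 ] [0.574 0.349 0.244]
red [450 336  27  16 217] [464. 344.] [ 0.674 -0.189  0.064] [ 0.667 -0.204  0.054] [ 0.684 -0.168  0.067]
red [352 281  39  31 205] [373. 296.] [ 0.655 -0.022  0.049] [ 0.651 -0.055  0.042] [0.661 0.02  0.054]
red
[... 1781 characters left out ...]
85] [0.469 0.09  0.081] [0.601 0.305 0.184]
brass [ 488    0   72   82 2894] [531.  47.] [ 0.842 -0.249  0.272] [ 0.818 -0.323  0.177] [ 0.86  -0.22   0.384]
brass [ 285  152  114   73 2433] [345. 187.] [0.685 0.024 0.001] [ 0.603 -0.072 -0.003] [0.741 0.124 0.075]
black [ 476  191   58   74 1370] [502. 225.] [ 0.573 -0.237  0.151] [ 0.513 -0.262  0.063] [ 0.628 -0.212  0.213]
black [ 439   37   69   70 1080] [471.  70.] [ 0.811 -0.162  0.249] [ 0.804 -0.183  0.096] [ 0.83  -0.137  0.364]
black [119 265  91  41 341] [186. 291.] [0.455 0.303 0.044] [0.436 0.297 0.019] [0.508 0.457 0.075]
black [196 179  11  47 244] [202. 202.] [0.639 0.31  0.041] [0.593 0.307 0.018] [0.681 0.317 0.061]
0.0187
```

View pics/scene0.png

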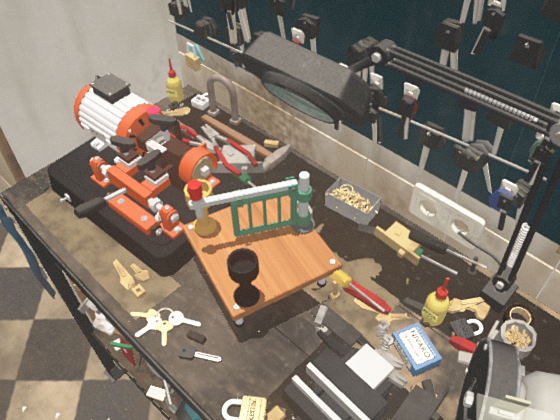

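View pics/top0.png

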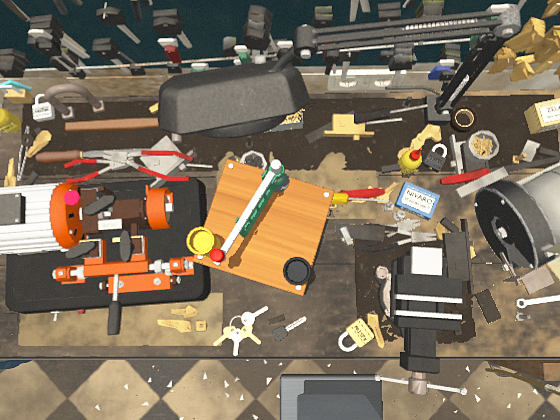

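The scene view shows the red knob at (194,190), the hinge post at (303,180), the brass cup at (204,224) and the black cup at (243,262). In the top view the knob is at (217,255), the hinge top at (277,166), the brass cup at (202,241) and the black cup at (297,271). A lamp head hangs behind, at (235,100).

```bash
python3 - <<'E'
from h import *
def ray(info,uv,z):
    K=np.array([[info['fx'],0,info['cx']],[0,info['fy'],info['cy']],[0,0,1]])
    n=cv2.undistortPoints(np.array(uv,float).reshape(-1,1,2),K,np.array([info['k1'],0,0,0.]))[:,0]
    R=np.array(info['R']);C=-R.T@info['t'];d=np.c_[n,np.ones(len(n))]@R
    return C+d*((z-C[2])/d[:,2])[:,None]
for n,boxes in(("top",dict(red=(205,245,230,268),brass=(183,223,220,262),black=(278,255,316,288),post=(262,152,295,185))),("scene",dict(red=(180,170,210,215),post=(290,165,318,240)))):
    f=np.load(n+"0.npz");p,d,X=f['p'],f['d'],f['X'];i=viewer.camera_info(n)
    H,S,V=cv2.split(cv2.cvtColor(p,cv2.COLOR_RGB2HSV))
    for k,(a,b,c,e) in boxes.items():
        w=np.zeros(H.shape,bool);w[b:e,a:c]=1
        m=w&{"red":((H<6)|(H>174))&(S>150)&(V>80),"brass":(H>18)&(H<35)&(S>130),"black":V<60,"post":d>0}[k]
        Y=X[m&(d>0)]
        zz=np.percentile(Y[:,2],[2,50,90,98]).round(3)
        zt={"red":.242,"brass":.184,"black":.184,"post":.214}[k]
        T=m&(abs(X[...,2]-zt)<.006)
        v,u=np.nonzero(T)
        if not len(u): print(n,k,zz);continue
        (cx,cy),r=cv2.minEnclosingCircle(np.c_[u,v].astype(np.float32))
        print(n,k,m.sum(),"z",zz,"n",len(u),"circ",round(cx,1),round(cy,1),round(r,1),ray(i,[(cx,cy),(cx+r,cy)],zt).round(4).tolist(),"depthmean",X[T].mean(0).round(4), "mid",((X[T].max(0)+X[T].min(0))/2).round(4))
# obstacles above .2
f=np.load("top0.npz");Z=np.concatenate([f['X'].reshape(-1,3)[f['d'].ravel()>0]]+[np.load("scene0.npz")['X'].reshape(-1,3)])
for x in np.arange(.3,.9,.04):
    print(round(x,2),[ (lambda q: round(float(q.max()),2) if len(q) else None)(Z[(abs(Z[:,0]-x)<.02)&(abs(Z[:,1]-y)<.02),2]) for y in np.arange(-.12,.56,.04)])
f=viewer.camera_info("top");p=cv2.imread("pics/top0.png")[140:300,170:330];cv2.imwrite("pics/c0.png",cv2.resize(p,None,fx=3.6,fy=3.6,interpolation=2))
E
```

```text
top red 156 z [0.225 0.242 0.244 0.245] n 140 circ 216.3 254.8 6.7 [[0.5155, 0.2497, 0.242], [0.5155, 0.2391, 0.242]] depthmean [0.5156 0.2497 0.242 ] mid [0.5154 0.2498 0.2406]
top brass 645 z [0.09  0.162 0.185 0.186] n 215 circ 200.4 240.8 14.0 [[0.5443, 0.2862, 0.184], [0.5441, 0.2622, 0.184]] depthmean [0.5444 0.2865 0.1839] mid [0.5447 0.2864 0.1832]
top black 190 z [-0.002  0.163  0.185  0.187] n 74 circ 297.0 270.7 14.1 [[0.4926, 0.1223, 0.184], [0.4924, 0.0987, 0.184]] depthmean [0.4941 0.1232 0.1838] mid [0.4931 0.123  0.1837]
top post 1082 z [-0.002  0.066  0.205  0.215] n 86 circ 275.6 164.7 5.3 [[0.6682, 0.1565, 0.214], [0.6681, 0.1476, 0.214]] depthmean [0.6685 0.1565 0.214 ] mid [0.6687 0.1567 0.2129]
scene red 244 z [0.14  0.238 0.243 0.244] n 135 circ 194.0 186.0 6.7 [[0.5143, 0.2457, 0.242], [0.5214, 0.238, 0.242]] depthmean [0.5149 0.2465 0.2416] mid [0.5149 0.2485 0.2404]
scene post 2088 z [-0.     0.091  0.199  0.214] n 83 circ 303.3 176.7 5.4 [[0.666, 0.1532, 0.214], [0.672, 0.1466, 0.214]] depthmean [0.6675 0.1541 0.2134] mid [0.6681 0.1551 0.2126]
0.3 [0.12, 0
[... 1004 characters left out ...]
0.37, 0.39, 0.4, 0.4, 0.38, 0.15, 0.16, 0.17, 0.18, 0.18]
0.7 [0.12, 0.07, 0.02, 0.01, 0.01, 0.01, 0.38, 0.39, 0.4, 0.41, 0.41, 0.39, 0.11, 0.11, 0.11, 0.11, 0.06]
0.74 [0.12, 0.07, 0.01, 0.01, 0.01, 0.33, 0.39, 0.39, 0.4, 0.41, 0.41, 0.39, 0.11, 0.11, 0.11, 0.1, 0.06]
0.78 [0.42, 0.42, 0.42, 0.42, 0.42, 0.43, 0.43, 0.39, 0.37, 0.36, 0.36, 0.35, 0.09, 0.09, 0.01, 0.01, 0.01]
0.82 [0.53, 0.55, 0.53, 0.52, 0.51, 0.44, 0.43, 0.38, 0.38, 0.28, 0.48, 0.48, 0.42, 0.29, 0.43, 0.39, 0.36]
0.86 [0.48, 0.53, 0.52, 0.51, 0.49, 0.48, 0.47, 0.45, 0.44, 0.43, 0.41, 0.43, 0.43, 0.42, 0.43, 0.39, 0.42]
0.9 [0.15, 0.15, 0.15, 0.15, 0.15, 0.15, 0.15, 0.15, 0.15, 0.15, 0.13, 0.13, 0.13, 0.13, 0.13, 0.15, 0.15]
```

View pics/c0.png

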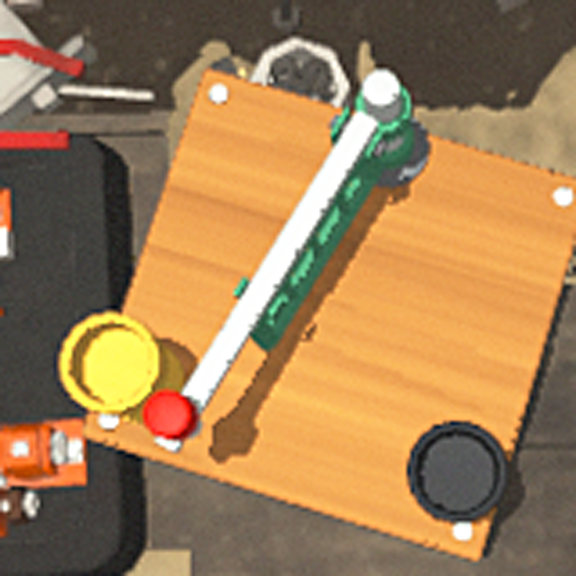

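In the crop the brass cup is at (110,362), the black cup at (457,470), the knob at (170,415) and the hinge top at (381,87). The geometry checks out:
- **Radii:** 179, 179.5 and 178 mm from the hinge, against 180 expected.
- **Angles:** the keepers stand 1.0 rad apart, and the swing needed is +0.26 rad towards brass.

Next I plan the approach arc.

```bash
cat >> h.py <<'E'
from scipy.spatial.transform import Rotation as Ro
def Rd(yaw): return Ro.from_euler('xyz',[np.pi,0,yaw])
def rows(p0,R0,wps):
    """wps: (x,y,z,yaw) list -> rows; returns pose at end of rounded last row"""
    for w in wps:
        t=R0.inv().apply(np.array(w[:3])-p0)*100; v=(R0.inv()*Rd(w[3])).as_rotvec()
        t=t.round(1); v=v.round(3); print([*t.tolist(),*v.tolist()])
    return p0+R0.apply(t/100),R0*Ro.from_rotvec(v)
E
python3 - <<'E'
from h import *
s=observe();p=s['position'];R=Ro.from_euler('xyz',s['tool_rot'])
N=25
for c in range(5):
    W=[]
    for k in range(5*c+1,5*c+6):
        f=k/N; az=-1.207+f*(0.4518+1.207); r=.625+(.573-.625)*f-.03*np.sin(np.pi*f)
        W.append((r*np.cos(az),r*np.sin(az),.231+.10*min(1,f*3),.364+(2.59-.364)*f))
    print('call',c);p,R=rows(p,R,W);print(p.round(3))
E
```

```text
call 0
[4.1, -0.7, -1.2, -0.001, 0.0, -0.089]
[8.1, -1.7, -2.4, -0.001, -0.0, -0.178]
[12.0, -2.9, -3.6, -0.001, -0.0, -0.267]
[15.8, -4.4, -4.8, -0.001, -0.0, -0.356]
[19.4, -6.0, -6.0, -0.001, -0.0, -0.445]
[ 0.382 -0.459  0.291]
call 1
[4.0, -0.2, -1.2, 0.0, -0.0, -0.089]
[7.9, -0.6, -2.4, 0.0, -0.0, -0.178]
[11.8, -1.2, -3.6, 0.0, -0.0, -0.268]
[15.6, -2.1, -4.0, 0.0, -0.0, -0.357]
[19.3, -3.1, -4.0, 0.0, -0.0, -0.446]
[ 0.493 -0.298  0.331]
call 2
[3.8, 0.4, -0.0, 0.0, -0.0, -0.089]
[7.6, 0.6, -0.0, 0.0, -0.0, -0.178]
[11.4, 0.7, -0.0, 0.0, -0.0, -0.267]
[15.1, 0.5, -0.0, 0.0, -0.0, -0.356]
[18.9, 0.1, -0.0, 0.0, -0.0, -0.445]
[ 0.553 -0.118  0.331]
call 3
[3.6, 1.1, -0.0, 0.0, -0.0, -0.089]
[7.2, 1.9, -0.0, 0.0, -0.0, -0.178]
[10.9, 2.6, -0.0, 0.0, -0.0, -0.267]
[14.6, 3.0, -0.0, 0.0, -0.0, -0.356]
[18.3, 3.3, -0.0, 0.0, -0.0, -0.445]
[0.562 0.067 0.331]
call 4
[3.4, 1.6, -0.0, 0.0, 0.0, -0.089]
[6.9, 3.1, -0.0, 0.0, 0.0, -0.178]
[10.5, 4.3, -0.0, 0.0, 0.0, -0.267]
[14.2, 5.3, -0.0, 0.0, 0.0, -0.356]
[17.9, 6.0, -0.0, 0.0, 0.0, -0.445]
[0.515 0.25  0.331]
```

```bash
python3 - <<'E'
import numpy as np
Z=np.concatenate([np.load(n+"0.npz")['X'].reshape(-1,3)[np.load(n+"0.npz")['d'].ravel()>0] for n in("top","scene")])
for x in np.arange(.2,.8,.06):
    print(round(x,2),[ (lambda q: round(float(q.max()),2) if len(q) else None)(Z[(abs(Z[:,0]-x)<.03)&(abs(Z[:,1]-y)<.03),2]) for y in np.arange(-.72,-.05,.06)])
E
```

```text
0.2 [-0.94, -0.76, -0.72, -0.29, -0.92, -0.91, None, -0.92, -0.92, -0.85, -0.83, -0.83]
0.26 [None, None, None, -0.3, -0.3, None, None, None, None, 0.13, 0.12, 0.1]
0.32 [None, None, None, None, None, -0.01, 0.01, 0.01, 0.01, 0.13, 0.12, 0.12]
0.38 [None, None, None, None, None, 0.0, 0.01, 0.04, 0.01, 0.15, 0.15, 0.15]
0.44 [None, None, None, None, None, 0.01, 0.01, 0.13, 0.29, 0.15, 0.15, 0.15]
0.5 [None, None, None, None, None, 0.01, 0.01, 0.29, 0.29, 0.15, 0.15, 0.15]
0.56 [None, None, None, None, None, 0.0, 0.2, 0.28, 0.23, 0.06, 0.13, 0.13]
0.62 [None, None, None, None, None, None, 0.2, 0.22, 0.22, 0.16, 0.05, 0.07]
0.68 [None, None, None, None, None, 0.02, 0.17, 0.18, 0.16, 0.08, 0.08, 0.05]
0.74 [None, None, None, None, None, 0.07, 0.07, 0.08, 0.08, 0.02, 0.12, 0.06]
0.8 [None, None, None, None, None, 0.06, 0.18, 0.32, 0.33, 0.43, 0.55, 0.55]
```

>>> {"name": "play_rows", "arguments": {"motion": [[0,0,-2.5,0,0,0,1],[0,0,-5,0,0,0,1],[0,0,-7,0,0,0,1],[0,0,-8,0,0,0,1],[0,0,-8,0,0,0,1]]}}

```text
clock: 0.6
position: [0.2225, -0.5844, 0.312]
tool_rot: [3.14, -0.0, 0.364]
force: [0.4, 0.3, -0.1]
grip_width: 0.0852
finger_force: 0.0
```

>>> {"name": "play_rows", "arguments": {"motion": [[4.1,-0.7,-2,0,0,-0.089,1],[8.1,-1.7,-4,0,0,-0.178,1],[12.0,-2.9,-6,0,0,-0.267,1],[15.8,-4.4,-8,0,0,-0.356,1],[19.4,-6.0,-8,0,0,-0.445,1]]}}

```text
clock: 1.1
position: [0.384, -0.458, 0.3924]
tool_rot: [3.14, -0.0, 0.813]
force: [0.8, -0.8, 0.2]
grip_width: 0.0854
finger_force: 0.0
```

>>> {"name": "play_rows", "arguments": {"motion": [[4.0,-0.2,0,0,0,-0.089,1],[7.9,-0.6,0,0,0,-0.178,1],[11.8,-1.2,0,0,0,-0.268,1],[15.6,-2.1,0,0,0,-0.357,1],[19.3,-3.1,0,0,0,-0.446,1]]}}

```text
clock: 1.6
position: [0.4937, -0.2963, 0.3898]
tool_rot: [-3.14, -0.001, 1.259]
force: [0.3, 0.3, -0.3]
grip_width: 0.085
finger_force: 0.0
```

>>> {"name": "play_rows", "arguments": {"motion": [[3.8,0.4,0,0,0,-0.089,1],[7.6,0.6,0,0,0,-0.178,1],[11.4,0.7,0,0,0,-0.267,1],[15.1,0.5,0,0,0,-0.356,1],[18.9,0.1,0,0,0,-0.445,1]]}}

```text
clock: 2.1
position: [0.5529, -0.1172, 0.3898]
tool_rot: [-3.14, -0.001, 1.703]
force: [0.6, 0.0, -1.0]
grip_width: 0.0857
finger_force: 0.0
```

```bash
python3 - <<'E'
from h import *
s=observe();p=s['position'];R=Ro.from_euler('xyz',s['tool_rot'])
a=np.array([*p,1.704]);P=[a,np.array([.51,.067,.35,2.15]),np.array([.508,.24,.29,2.59])]
for A,B in zip(P,P[1:]):
    p,R=rows(p,R,[A+(B-A)*k/5 for k in range(1,6)]);print(p)
E
```

```text
[3.8, -0.4, 0.8, -0.002, -0.001, -0.09]
[7.5, -0.7, 1.6, -0.002, -0.001, -0.179]
[11.3, -1.1, 2.4, -0.001, -0.001, -0.268]
[15.1, -1.4, 3.2, -0.001, -0.001, -0.357]
[18.8, -1.8, 4.0, -0.001, -0.001, -0.447]
[0.51008822 0.06678277 0.35001571]
[2.9, 1.9, 1.2, -0.0, -0.0, -0.088]
[5.9, 3.7, 2.4, -0.0, -0.0, -0.176]
[8.8, 5.6, 3.6, -0.0, -0.0, -0.264]
[11.7, 7.5, 4.8, -0.0, -0.0, -0.352]
[14.6, 9.3, 6.0, -0.0, -0.0, -0.44]
[0.50790149 0.23987249 0.2900143 ]
```

>>> {"name": "play_rows", "arguments": {"motion": [[3.8,-0.4,0.8,0,0,-0.09,1],[7.5,-0.7,1.6,0,0,-0.179,1],[11.3,-1.1,2.4,0,0,-0.268,1],[15.1,-1.4,3.2,0,0,-0.357,1],[18.8,-1.8,4.0,0,0,-0.447,1]]}}

```text
clock: 2.6
position: [0.5099, 0.0669, 0.3498]
tool_rot: [-3.141, -0.001, 2.151]
force: [1.2, -0.0, -1.2]
grip_width: 0.0853
finger_force: 0.0
```

>>> {"name": "play_rows", "arguments": {"motion": [[2.9,1.9,1.2,0,0,-0.088,1],[5.9,3.7,2.4,0,0,-0.176,1],[8.8,5.6,3.6,0,0,-0.264,1],[11.7,7.5,4.8,0,0,-0.352,1],[14.6,9.3,6.0,0,0,-0.44,1]]}}

```text
clock: 3.1
position: [0.5087, 0.2398, 0.2896]
tool_rot: [-3.141, -0.001, 2.591]
force: [0.6, -0.5, 0.3]
grip_width: 0.0848
finger_force: 0.0
```

```bash
python3 - <<'E'
from h import *
s=observe();p=s['position'];R=Ro.from_euler('xyz',s['tool_rot']);print(p,s['tool_rot'],s['force'],s['qpos'].round(2))
P,d,X,i=grab("wrist");cv2.imwrite("pics/w1.png",P[...,::-1])
H,S,V=cv2.split(cv2.cvtColor(P,cv2.COLOR_RGB2HSV))
m=((H<6)|(H>174))&(S>150)&(V>80)&(d>0)&(abs(X[...,2]-.242)<.006)&(np.hypot(X[...,0]-.515,X[...,1]-.25)<.04)
if m.sum(): print(m.sum(),X[m].mean(0),(X[m].max(0)+X[m].min(0))/2,np.ptp(X[m],0))
rows(p,R,[(.5150,.2492,.207,2.591)])
E
```

```text
[0.50869343 0.23980921 0.28955069] [-3.14069448e+00 -1.32202626e-03  2.59053736e+00] [ 0.5923371  -0.45209358  0.30797617] [ 0.01  0.45 -0.78  1.67  0.34  1.16  0.17]
606 [0.51317085 0.25356973 0.24091268] [0.51399298 0.25316503 0.23976246] [0.01873598 0.01672312 0.00745598]
[-0.1, 1.1, 8.3, -0.001, -0.001, -0.0]
```

View pics/w1.png

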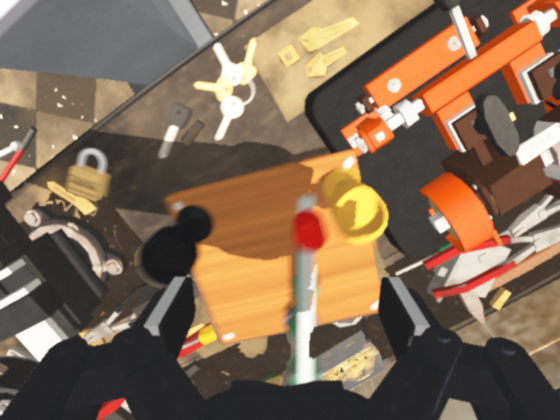

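The wrist view shows the knob at (308,230), between the open fingers at (165,320) and (400,320), with the brass cup at (357,212). The views agree on the knob to about 3 mm, at (0.515, 0.250). I descend and grip.

>>> {"name": "play_rows", "arguments": {"motion": [[0,1.1,2,0,0,0,1],[0,1.2,4,0,0,0,1],[0,1.2,6,0,0,0,1],[0,1.2,8.2,0,0,0,1],[0,1.2,8.2,0,0,0,1]]}}

```text
clock: 3.65
position: [0.514, 0.2479, 0.206]
tool_rot: [-3.137, -0.003, 2.587]
force: [0.1, -0.0, 0.5]
grip_width: 0.0854
finger_force: 0.0
```

>>> {"name": "play_rows", "arguments": {"motion": [[0,0,0,0,0,0,-0.2],[0,0,0,0,0,0,-0.5],[0,0,0,0,0,0,-0.8],[0,0,0,0,0,0,-1],[0,0,0,0,0,0,-1]], "squeeze": 25}}

```text
clock: 4.15
position: [0.5158, 0.2489, 0.2099]
tool_rot: [3.141, 0.001, 2.587]
force: [0.1, -0.4, 5.1]
grip_width: 0.0209
finger_force: 26.5
```

>>> {"name": "play_rows", "arguments": {"motion": [[0,0,0,0,0,0,-1],[0,0,0,0,0,0,-1],[0,0,0,0,0,0,-1],[0,0,0,0,0,0,-1],[0,0,0,0,0,0,-1]]}}

```text
clock: 4.65
position: [0.5159, 0.249, 0.2099]
tool_rot: [3.141, 0.001, 2.587]
force: [-0.4, -0.8, 5.3]
grip_width: 0.0214
finger_force: 26.6
```

>>> {"name": "play_rows", "arguments": {"motion": [[-0.1,0,-0.7,0,0,0,-1],[-0.3,0,-1.4,0,0,0,-1],[-0.6,0,-2.1,0,0,0,-1],[-0.8,0,-2.8,0,0,0,-1],[-1.1,0,-3.5,0,0,0,-1]]}}

```text
clock: 5.15
position: [0.5252, 0.2428, 0.2449]
tool_rot: [3.142, 0.0, 2.587]
force: [1.9, -0.9, -4.5]
grip_width: 0.0211
finger_force: 25.3
```

```bash
python3 - <<'E'
from h import *
s=observe();p=s['position'];R=Ro.from_euler('xyz',s['tool_rot']);print(p,s['tool_rot'],s['force'],s['grip_width'])
P,d,X,i=grab("scene");cv2.imwrite("pics/s2.png",cv2.resize(P[130:310,130:370,::-1],None,fx=3,fy=3))
h=np.array([.668,.1562]);v=p[:2]-h;r=np.hypot(*v);a=np.arctan2(v[1],-v[0]);print(r,a,'brass .810')
W=[]
for k in range(1,6):
    b=a+(.81-a)*k/5; W.append((h[0]-r*np.cos(b),h[1]+r*np.sin(b),p[2],s['tool_rot'][2]-(b-a)))
rows(p,R,W)
E
```

```text
[0.52521293 0.24276948 0.24493655] [3.14153950e+00 8.22106603e-05 2.58659154e+00] [ 1.87158653 -0.94738638 -4.49170796] 0.02111271342780536
0.16698030683782214 0.5450271206165568 brass .810
[-0.0, 0.9, 0.0, 0.0, 0.0, 0.053]
[-0.1, 1.8, 0.0, 0.0, 0.0, 0.106]
[-0.2, 2.6, 0.0, 0.0, 0.0, 0.159]
[-0.3, 3.5, 0.0, 0.0, 0.0, 0.212]
[-0.5, 4.4, 0.0, 0.0, 0.0, 0.265]
```

View pics/s2.png

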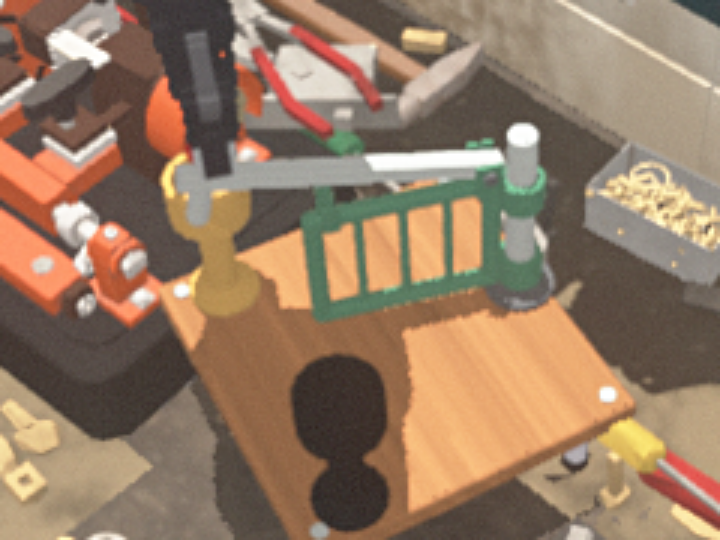

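The bar is lifted clear of the gate, with the knob gripped at crop pixel (200,165) and the brass cup behind it. I swing.

>>> {"name": "play_rows", "arguments": {"motion": [[0,0.9,0,0,0,0.053,-1],[-0.1,1.8,0,0,0,0.106,-1],[-0.2,2.6,0,0,0,0.159,-1],[-0.3,3.5,0,0,0,0.212,-1],[-0.5,4.4,0,0,0,0.265,-1]]}}

```text
clock: 5.7
position: [0.5527, 0.2779, 0.2444]
tool_rot: [-3.141, 0.0, 2.32]
force: [2.3, -1.9, -3.4]
grip_width: 0.0212
finger_force: 25.4
```

>>> {"name": "play_rows", "arguments": {"motion": [[0,0,0,0,0,0,-1],[0,0,0,0,0,0,-1],[0,0,0,0,0,0,-1],[0,0,0,0,0,0,-1],[0,0,0,0,0,0,-1]]}}

```text
clock: 6.2
position: [0.5524, 0.2775, 0.2444]
tool_rot: [-3.142, 0.0, 2.322]
force: [1.6, -1.2, -3.2]
grip_width: 0.021
finger_force: 25.4
```

```bash
python3 - <<'E'
from h import *
s=observe();p=s['position'];R=Ro.from_euler('xyz',s['tool_rot']);print(p,s['tool_rot'],s['force'],s['grip_width'])
h=np.array([.668,.1562]);v=p[:2]-h;r=np.hypot(*v);a=np.arctan2(v[1],-v[0]);print(r,a,'brass .810')
for n,o in (("scene",(130,310,130,370)),("top",(190,300,150,300))):
    P,d,X,i=grab(n);np.savez(n+"3.npz",p=P,d=d,X=X);C=P[o[0]:o[1],o[2]:o[3],::-1];cv2.imwrite(f"pics/{n}3.png",cv2.resize(C,None,fx=3,fy=3))
    # bar: bright grey points above the gate, z>.19
    m=(d>0)&(X[...,2]>.2)&(X[...,2]<.25)&(P.min(2)>90)&(np.ptp(P.astype(int),2)if False else (P.max(2).astype(int)-P.min(2)<40))
    w=X[...,:2]-h; rr=np.hypot(w[...,0],w[...,1]); aa=np.arctan2(w[...,1],-w[...,0])
    for lo,hi in((.04,.07),(.07,.1),(.1,.13)):
        q=m&(rr>lo)&(rr<hi)&(aa>.4)&(aa<1.1); print(n,lo,q.sum(),aa[q].mean(),aa[q].std(),X[q][:,2].mean() if q.any() else 0)
E
```

```text
[0.55235166 0.27747007 0.24438822] [-3.14157538e+00  9.85275242e-05  2.32186197e+00] [ 1.57500759 -1.16496526 -3.19835319] 0.020963690275341756
0.1675737697729375 0.8091222385616373 brass .810
scene 0.04 157 0.7654653901747074 0.06879040517655892 0.20840989517213462
scene 0.07 169 0.7748833040356694 0.04308197623658295 0.21454949325978304
scene 0.1 176 0.7824927676147552 0.031887658317869244 0.221211038106052
top 0.04 123 0.8158712985245521 0.0666229920816569 0.2101101784751674
top 0.07 50 0.8103648098939417 0.04709113532005443 0.21443879937746907
top 0.1 0 nan nan 0<stdin>:10: RuntimeWarning: Mean of empty slice.
  ret = ret.dtype.type(ret / rcount)
  ret = _var(a, axis=axis, dtype=dtype, out=out, ddof=ddof,
  arrmean = um.true_divide(arrmean, div, out=arrmean,
  ret = ret.dtype.type(ret / rcount)
```

View pics/scene3.png

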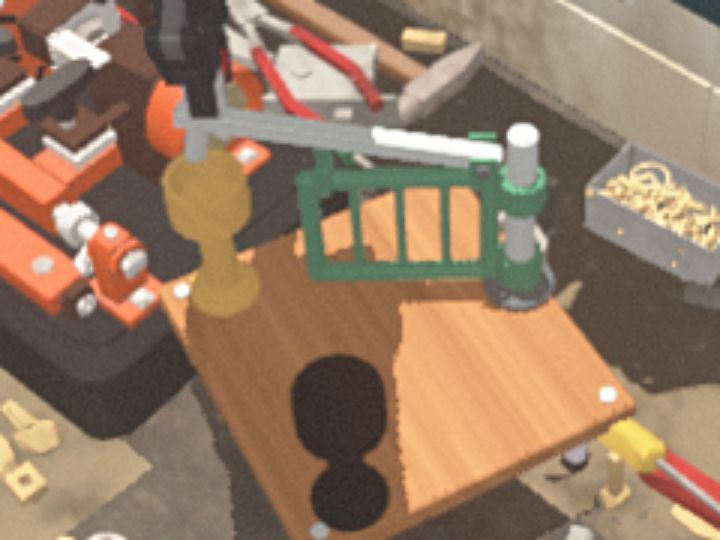

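The nib is at crop pixel (197,150), over the mouth of the brass cup (165–250). Allowing for perspective that is centred, and the measured angle is 0.809 against 0.810. I lower along the arc, then release.

>>> {"name": "play_rows", "arguments": {"motion": [[0.2,0,0.5,0,0,0,-1],[0.4,0,1.0,0,0,0,-1],[0.6,0,1.5,0,0,0,-1],[0.7,0,2.0,0,0,0,-1],[0.8,0,2.4,0,0,0,-1]]}}

```text
clock: 6.8
position: [0.5463, 0.2844, 0.2199]
tool_rot: [-3.142, -0.001, 2.323]
force: [-3.3, 2.3, 2.0]
grip_width: 0.0211
finger_force: 25.7
```

>>> {"name": "play_rows", "arguments": {"motion": [[0.1,0,0.3,0,0,0,-1],[0.2,0,0.6,0,0,0,-1],[0.3,0,0.9,0,0,0,-1],[0.3,0,0.9,0,0,0,-1],[0.3,0,0.9,0,0,0,-1]]}}

```text
clock: 7.3
position: [0.5449, 0.2858, 0.2113]
tool_rot: [-3.142, -0.0, 2.322]
force: [-1.7, 1.6, 0.5]
grip_width: 0.0211
finger_force: 25.7
```

>>> {"name": "play_rows", "arguments": {"motion": [[0,0,0,0,0,0,-0.3],[0,0,0,0,0,0,-0.1],[0,0,0,0,0,0,0.1],[0,0,0,0,0,0,0.4],[0,0,0,0,0,0,0.6]]}}

```text
clock: 7.8
position: [0.5449, 0.2857, 0.2113]
tool_rot: [3.142, 0.0, 2.322]
force: [-0.2, -0.3, -1.2]
grip_width: 0.0687
finger_force: 0.0
```

>>> {"name": "play_rows", "arguments": {"motion": [[0,0,0,0,0,0,0.8],[0,0,-1.5,0,0,0,0.8],[0,0,-3.5,0,0,0,0.8],[0,0,-6,0,0,0,0.8],[0,0,-8,0,0,0,0.8]]}}

```text
clock: 8.3
position: [0.545, 0.2861, 0.2938]
tool_rot: [3.14, 0.0, 2.322]
force: [-0.4, 0.2, 0.1]
grip_width: 0.0766
finger_force: 0.0
```

>>> {"name": "play_rows", "arguments": {"motion": [[3,0,-1,0,0,0,0.8],[6,0,-2,0,0,0,0.8],[9,0,-2,0,0,0,0.8],[10,0,-2,0,0,0,0.8],[10,0,-2,0,0,0,0.8]]}}

```text
clock: 8.8
position: [0.4757, 0.36, 0.3123]
tool_rot: [3.141, -0.0, 2.324]
force: [0.1, -0.3, -0.5]
grip_width: 0.0769
finger_force: 0.0
```

```bash
python3 - <<'E'
from h import *
s=observe();print(s['position'],s['force'],s['grip_width'])
for n in("scene","top"):
    P,d,X,i=grab(n);H,S,V=cv2.split(cv2.cvtColor(P,cv2.COLOR_RGB2HSV))
    if n=="scene": cv2.imwrite("pics/s4.png",cv2.resize(P[130:310,130:370,::-1],None,fx=3,fy=3))
    m=((H<6)|(H>174))&(S>150)&(V>60)&(X[...,2]>.215)&(d>0)&(np.hypot(X[...,0]-.544,X[...,1]-.286)<.04)
    if m.sum(): print(n,m.sum(),X[m].mean(0),np.percentile(X[m],95,0))
E
```

```text
[0.47568082 0.36004637 0.31233214] [ 0.1454289  -0.29964583 -0.45349986] 0.07688558968498123
scene 226 [0.54192381 0.28040404 0.23507649] [0.55107043 0.29047198 0.24403529]
top 163 [0.543401   0.28447375 0.24027836] [0.55215603 0.29384742 0.24412736]
```

View pics/s4.png

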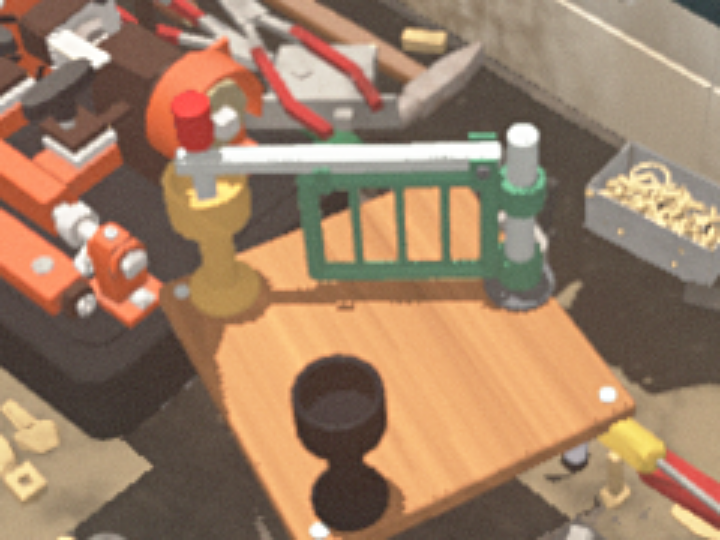

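The bar is level, its nib is inside the brass cup at crop pixel (205,190), the knob top is back at its starting height, and the gripper is clear.

```bash
python3 -c "
from workcell import bot
print(bot.job_done())"
```

```text
the job is handed in; nothing more can be done
None
```

The gate is swung across to the brass keeper, with the latch bar level and its nib down in the brass cup; I released the knob, backed the arm clear and handed the job in at about 9 s of the 42 s allowed.

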